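# Put the loose nuts away in the flip-cap rack

### The arm

A 7-joint arm with a two-finger parallel gripper is mounted at the origin on the work surface. World frame = base frame: x ahead of the robot, y to its left, z up, the work surface at z = 0. Lengths are in m, angles in degrees, forces in N, time in s.
With the tool pointing down it reaches from about 0.425 to 0.875 m from the base axis. Payload 4.7 kg.
Tool frame: the origin (TCP) lies at the very end of the fingers, on their centre line; the grasp point (between the pads) lies 19 mm behind it; z points along the fingers, x is the direction in which the jaws open and shut, and the axes are right-handed (so a half turn about z gives the same grasp; the last joint's range is limited). The gripper opens to 87 mm and grips with 3 to 60 N. Pads are 19 mm wide; open, the fingers measure 117 mm over their backs; the gripper's body (75 mm by 190 mm) begins 51 mm behind the grasp point.
Start: joints at [-70.239, 18.392, -4.016, 83.108, 1.295, 78.541, -3.26], TCP at [0.211, 0.615, 0.223] pointing down, gripper open.
Joint ranges: [-163.93, 163.93], [-17.29, 119.83], [-79.2, 71.16], [3.27, 140.29], [-89.18, 269.18], [5.43, 117.66], [-154.24, 154.24]. Speed limits (degrees/s): [147.25, 147.25, 180, 180, 180, 180, 180].

### API

Orientations are given as [roll, pitch, yaw] about the fixed x, y, z axes, in that order (R = Rz(yaw) Ry(pitch) Rx(roll)).
In Python, from cell import get_obs, viewer, env gives the robot as it stands.
- The arm moves only by the tool jog_arm, never from a script. Its argument "moves" is a list of rows, each a list of 7 numbers: the finger opening in cm, from 0 to 8.7, then the shift along the tool's x, y, z in cm, then the turn, a rotation vector about the tool's x, y, z in rad. In form: [[hand, x, y, z, rx, ry, rz], ...]. A call has 1 to 12 rows; each row is the pose to reach, as a shift and turn from the pose measured when the call began, along the tool's axes at that moment; what a row does not reach only later rows make up. A row lasts 1/12 s, in which the tool goes at most 41.7 mm and 7.16 degrees, less where a joint would pass 70% of its speed; a pose out of reach is approached as far as the arm can. A call with a gripper value outside its range is refused whole. The fingers move at their own pace and stop on an object; "squeeze" is the grip in N (left out, the last holds). Time passes only in rows, so rows that repeat a pose let the fingers close. It gives the time, the measured TCP pose, the force and the opening at its end, in the units of the state.
- get_obs(): the state, without advancing time (a new reading comes with each control period).
- viewer.read_camera(name): name is "scene" or "top" or "wrist"; returns the picture (480x640x3 uint8, red, green, blue); there is no depth.
- viewer.camera_params(name): a dict with "fx", "fy", "cx", "cy" (pixels), "extrinsics" (4x4, takes a point from camera to world coordinates). Camera axes: x right, y up, looking along -z (the intrinsics and any distortion apply to the point x, -y, -z); pixel columns grow to the right and rows downward; lengths in m; the calibration is good to about 2 mm. A picture is of the moment at which its call begins: read the wrist's pose just before it. camera_params takes no time and is no camera call; for the wrist camera it gives the pose at the moment of the call.
- env.sign_off(): hands the job in, once; it reports no verdict.
The state is a dict: "time_s": time; "qpos": joint angles; "joint_velocities": joint speeds; "effort": joint torques, N m; "tool_pos": TCP position; "tool_rot": TCP orientation; "force": force on the tool from outside, world axes, zero at the start; "wrist_torque": the same for the moment, N m; "grip_width": finger opening in m.
Only numpy, scipy, OpenCV 4.12 (cv2) and the standard library are available. Lean on these libraries where they do the work, as an engineer would, in place of code of your own. Each camera call takes 0.05 s, during which the arm holds its last target. There are 200 camera calls.

### The job

Put the loose hex nuts away: flick the wide tube's cap well open, move all three nuts off the trough into that tube, and press its cap fully shut. Also press fully shut the cap of the slim tube that was left standing open, so that the whole rack ends closed with the nuts inside. Keep the other slim tube shut throughout, and do not disturb the other things on the bench.

Things in the scene. Friction and masses are not known exactly. Their poses are not given: they have to be found in the camera images.
- rack: wooden rack fixed to the bench, with a plywood trough on it. Origin on the table under the wide tube's axis; x points away from the robot, y along the row (towards the trough), z up. The two slim tubes stand at y = -95 and -170 mm, either way round. Base 12 mm thick, front and back rails 36 to 54 mm above the table at x = -46 and +46 mm
- trough_exit (a point): middle of the trough's open end: on its floor, 100 mm above the table, 41 mm from the wide tube's axis (3 mm from its wall). The trough runs from here along +y of the rack to the closed end. Inside width 54 mm, walls 6 mm thick and 18 mm above the floor
- trough_end (a point): middle of the inner face of the trough's closed end, on the floor, 209 mm from the open end
- wide_hinge (a point): cap hinge axis of the wide tube: 42 mm behind (rack +x) the tube's axis, 98 mm above the table, at the cap's mid-thickness. Axes as the rack's; opening lifts the cap's front (-x) edge. Tube 76 mm outside, 70 mm inside, rim 95 mm and inner floor 16 mm above the table. Cap: grey disc 78 mm across, 6 mm thick
- wide_tab (a point): centre of the thumb tab on the cap of the wide tube, moves with the cap. It sticks out from the cap's front edge, 18 mm wide, 4 mm thick, 15 mm past the tube wall, turned up 0.6 rad; shut, its root's underside is 95 mm and its tip 110 mm above the table, free space below
- wide_cap (a joint): cap of the wide tube, rad: 0 = fully shut (flat on the rim), about 1.57 = straight up, 2.0 = stop, leaning back away from the robot side. Stiff hinge: it stays where it is left.
- open_hinge (a point): cap hinge axis of the slim tube that stands open at the start: 27 mm behind (rack +x) the tube's axis, 98 mm above the table, at the cap's mid-thickness. Axes as the rack's; opening lifts the cap's front (-x) edge. Tube 46 mm outside, 40 mm inside, rim 95 mm and inner floor 16 mm above the table. Cap: grey disc 48 mm across, 6 mm thick
- open_tab (a point): centre of the thumb tab on the cap of the slim tube that stands open at the start, moves with the cap. It sticks out from the cap's front edge, 18 mm wide, 4 mm thick, 15 mm past the tube wall, turned up 0.6 rad; shut, its root's underside is 95 mm and its tip 110 mm above the table, free space below
- open_cap (a joint): cap of the slim tube that stands open at the start, rad: 0 = fully shut (flat on the rim), about 1.57 = straight up, 2.0 = stop, leaning back away from the robot side. Stiff hinge: it stays where it is left.
- shut_hinge (a point): cap hinge axis of the slim tube that is shut at the start: 27 mm behind (rack +x) the tube's axis, 98 mm above the table, at the cap's mid-thickness. Axes as the rack's; opening lifts the cap's front (-x) edge. Tube 46 mm outside, 40 mm inside, rim 95 mm and inner floor 16 mm above the table. Cap: grey disc 48 mm across, 6 mm thick
- shut_tab (a point): centre of the thumb tab on the cap of the slim tube that is shut at the start, moves with the cap. It sticks out from the cap's front edge, 18 mm wide, 4 mm thick, 15 mm past the tube wall, turned up 0.6 rad; shut, its root's underside is 95 mm and its tip 110 mm above the table, free space below
- shut_cap (a joint): cap of the slim tube that is shut at the start, rad: 0 = fully shut (flat on the rim), about 1.57 = straight up, 2.0 = stop, leaning back away from the robot side. Stiff hinge: it stays where it is left.
- nut0: steel hex nut, 27 mm across flats, 31 mm across corners, 15 mm high, lying flat in the trough; origin at the centre of its underside
- nut1: steel hex nut, 27 mm across flats, 31 mm across corners, 15 mm high, lying flat in the trough; origin at the centre of its underside
- nut2: steel hex nut, 27 mm across flats, 31 mm across corners, 15 mm high, lying flat in the trough; origin at the centre of its underside
- screwdriver: bystander: screwdriver lying in front of the trough, along its own x
- wrench: bystander: steel wrench lying in front of the tubes, along its own x
- tape: bystander: cardboard ring core 90 mm across, 30 mm high, behind the trough; origin under its middle
- offcut: bystander: pale wood offcut 60 x 110 x 30 mm behind the tubes; origin under its middle
- mug: bystander: white mug, 80 mm across, 90 mm high; origin under its middle
- tin: bystander: closed tin, 70 mm across, 90 mm high; origin under its middle
- wide_axis (a point): centre of the wide tube's mouth, 95 mm above the table

How it is judged (in metres and radians):
On the way, in this order (a step that is already met when the one before it is completed fails the run):
1. the wide tube's cap is well open (past 1.2 rad) (value of joint wide_cap above 1.2 rad), for 0.2 s.
2. all three nuts are inside the wide tube (horizontal distance between each of nut0, nut1, nut2 and wide_axis below 0.034 m and height (world z) of nut0 between 0.005 and 0.088 m and height (world z) of nut1 between 0.005 and 0.088 m and height (world z) of nut2 between 0.005 and 0.088 m), for 0.2 s.
3. the wide tube's cap is shut again over the nuts (all of step 2 and value of joint wide_cap below 0.07 rad), for 0.2 s.
At the end, for the whole second after the job is handed in: All three caps are shut (each below 0.07 rad), and all three nuts lie at rest inside the wide tube, below its rim (each origin within 34 mm of its axis and below 88 mm) (all of step 3 and value of joint each of open_cap, shut_cap below 0.07 rad and linear speed of each of nut0, nut1, nut2 below 0.03 m/s); the robot touches nothing.
It fails at once if the cap of the slim tube that was shut is opened (past 0.25 rad) (value of joint shut_cap above 0.25 rad).
It fails at once if another thing on the bench is shifted by more than 40 mm (distance of any of screwdriver, wrench, tape, offcut, mug, tin from where it was at the start of the episode above 0.04 m).
It also fails if it takes over 67 s, if anything falls off the work surface, if the arm or the gripper's body presses on something with over 40 N, if the wrist force passes 120 N, or if a joint passes its speed limit or range.

## Working session

There is one attempt and no reset: what is moved stays moved. The work goes in short steps, Python scripts to look and compute and a tool call to move; the robot and the scene stay as the last step left them, time stands still between calls to the robot, and variables do not carry over. Pictures are saved under pics/ and viewed, and the job is handed in when it is done.

Besides the shell and the picture viewer there is one more tool, called after ">>>" by a JSON object that holds its "method" and its "body", one argument or row to a line. jog_arm: Moves the arm, as the interface text tells. Its arguments: {"type":"object","properties":{"moves":{"type":"array"},"squeeze":{"type":"number"}},"required":["moves"]}

```bash
mkdir -p pics; ls; python3 - <<'E'
from cell import get_obs, viewer, env
import cv2,numpy as np
o=get_obs();print(o['time_s'],o['tool_pos'],o['tool_rot'],o['grip_width'])
for n in ("scene","top","wrist"):
    p=viewer.camera_params(n);print(n,{k:(np.round(v,4).tolist()) for k,v in p.items()})
    cv2.imwrite(f"pics/{n}0.png",viewer.read_camera(n)[...,::-1])
E
```

```text
pics
0.0 [0.21096862 0.61421922 0.2214554 ] [1.79995505e+02 1.10474080e-01 7.10472862e+01] 0.08700911376381218
scene {'fx': 550.3166, 'fy': 550.3166, 'cx': 314.8954, 'cy': 248.002, 'extrinsics': [[-0.7499, -0.4019, 0.5254, 1.1451], [0.6614, -0.4384, 0.6086, 0.7595], [-0.0143, 0.8039, 0.5946, 0.8289], [0.0, 0.0, 0.0, 1.0]]}
top {'fx': 457.0579, 'fy': 457.0579, 'cx': 319.3179, 'cy': 241.9573, 'extrinsics': [[0.0103, 0.995, -0.099, 0.3829], [-0.9999, 0.0102, -0.001, -0.0129], [0.0, 0.099, 0.9951, 1.3852], [0.0, 0.0, 0.0, 1.0]]}
wrist {'fx': 349.9445, 'fy': 349.9445, 'cx': 318.2419, 'cy': 232.6803, 'extrinsics': [[0.3244, -0.9097, -0.2594, 0.1399], [0.9459, 0.3118, 0.0895, 0.6393], [-0.0006, -0.2744, 0.9616, 0.3832], [0.0, 0.0, 0.0, 1.0]]}
```

View pics/scene0.png

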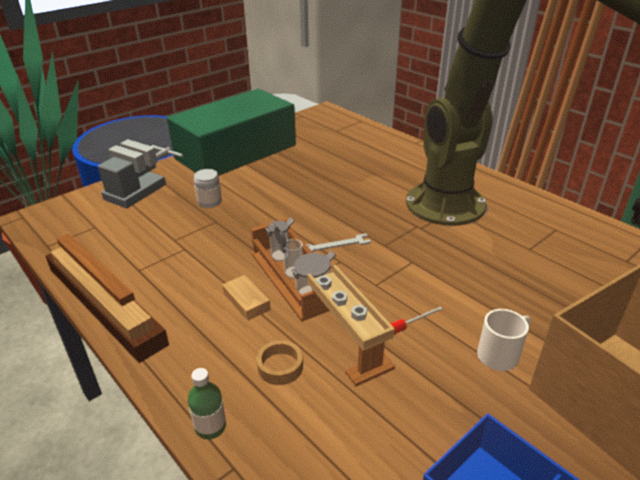

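View pics/top0.png

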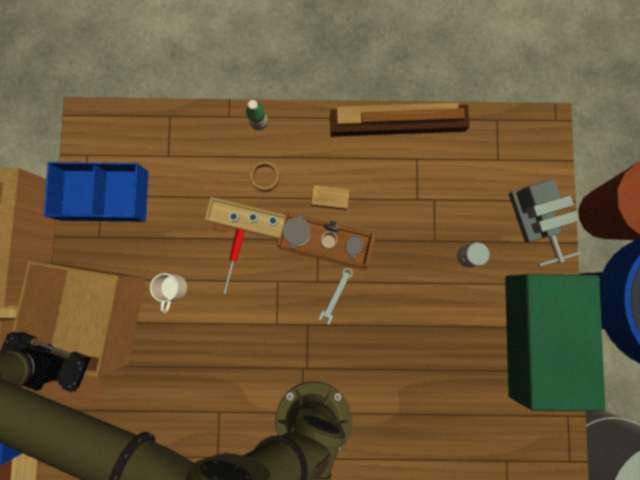

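View pics/wrist0.png

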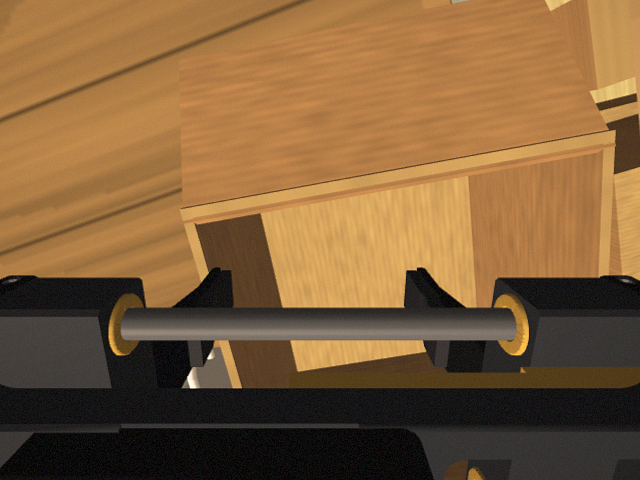

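```bash
cat > h.py <<'E'
import cv2,numpy as np
from cell import get_obs, viewer, env
from scipy.spatial.transform import Rotation as Ro
def ray(P,u,v):
    E=P['extrinsics'];d=E[:3,:3]@np.array([(u-P['cx'])/P['fx'],-(v-P['cy'])/P['fy'],-1]);return E[:3,3],d/np.linalg.norm(d)
def onz(P,u,v,z):
    c,d=ray(P,u,v);return c+d*(z-c[2])/d[2]
def tri(rs):
    A=np.zeros((3,3));b=np.zeros(3)
    for c,d in rs:
        M=np.eye(3)-np.outer(d,d);A+=M;b+=M@c
    x=np.linalg.solve(A,b);return x,[np.linalg.norm((np.eye(3)-np.outer(d,d))@(x-c)) for c,d in rs]
def proj(P,X):
    E=P['extrinsics'];q=E[:3,:3].T@(np.asarray(X)-E[:3,3]);return P['cx']+P['fx']*q[0]/-q[2],P['cy']-P['fy']*q[1]/-q[2]
def crop(src,dst,x0,y0,x1,y1,s):
    cv2.imwrite(dst,cv2.resize(cv2.imread(src)[y0:y1,x0:x1],None,fx=s,fy=s,interpolation=cv2.INTER_CUBIC))
def local(p,rot=None):
    "world point -> tool frame now, cm"
    o=get_obs();R=Ro.from_euler('xyz',o['tool_rot'],degrees=True)
    return R.inv().apply(np.asarray(p)-o['tool_pos'])*100
E
python3 - <<'E'
from h import *
crop("pics/top0.png","pics/topc.png",200,160,400,300,4)
crop("pics/scene0.png","pics/scenec.png",230,200,430,350,4)
E
```

```text
(no output)
```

View pics/topc.png

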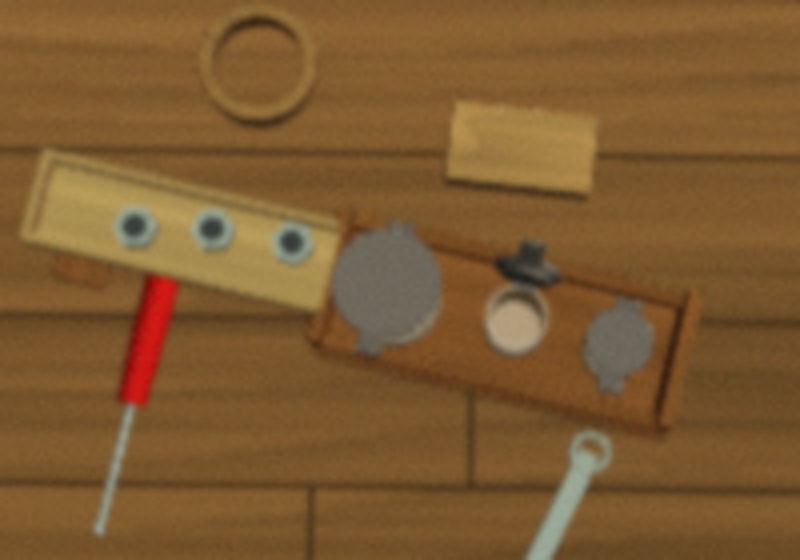

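View pics/scenec.png

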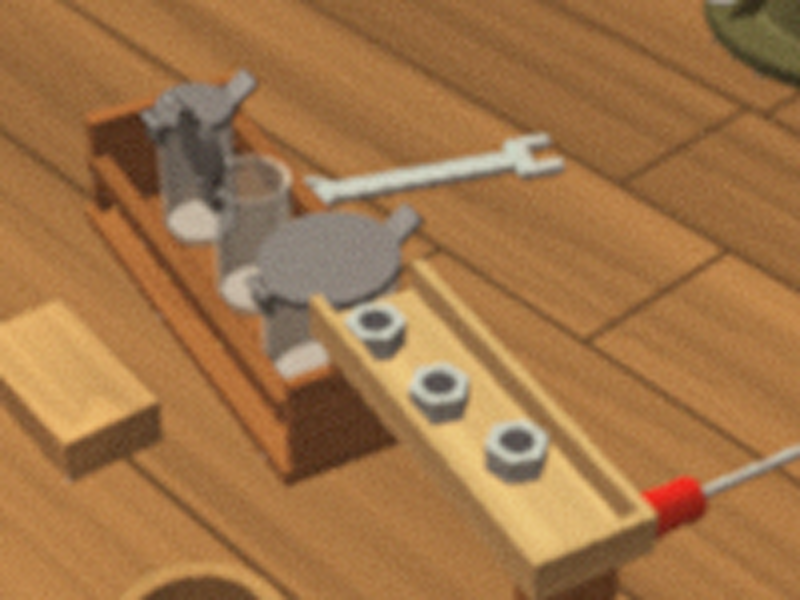

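```bash
python3 - <<'E'
from h import *
T=viewer.camera_params("top");S=viewer.camera_params("scene")
t=lambda u,v:ray(T,200+u/4-.4,160+v/4-.4)
s=lambda u,v:ray(S,230+u/4-.4,200+v/4-.4)
for n,a,b in [("nutA",(292,242),(377,320)),("nutB",(212,230),(440,383)),("nutC",(134,227),(517,440)),("wide cap",(387,285),(330,258)),("shut cap",(619,343),(197,103)),("wtab tip",(367,352),(412,211)),("stab tip",(610,391),(250,74)),("open mouth",(517,318),(257,172)),
 ("troughendR corner",(22,240),(655,515)),("tr end L",(43,150),(535,572))]:
    x,e=tri([t(*a),s(*b)]);print(n,np.round(x,4),np.round(e,4))
    print('   top@z',np.round(onz(T,199.6+a[0]/4,159.6+a[1]/4,.115 if 'nut' in n else .1),4))
E
```

```text
nutA [0.5701 0.1201 0.113 ] [0.0004 0.0004]
   top@z [0.5696 0.1201 0.115 ]
nutB [0.5786 0.1763 0.1122] [0.0009 0.0009]
   top@z [0.5775 0.1765 0.115 ]
nutC [0.5801 0.231  0.1128] [0.001 0.001]
   top@z [0.5791 0.2313 0.115 ]
wide cap [0.5426 0.0531 0.0995] [0.0011 0.0011]
   top@z [0.5417 0.0538 0.1   ]
shut cap [ 0.5031 -0.1114  0.0995] [0.0011 0.0011]
   top@z [ 0.5022 -0.1106  0.1   ]
wtab tip [0.4938 0.0654 0.1131] [0.0013 0.0013]
   top@z [0.494  0.0672 0.1   ]
stab tip [ 0.4683 -0.1043  0.1079] [0.0008 0.0008]
   top@z [ 0.4682 -0.1043  0.1   ]
open mouth [ 0.5194 -0.0384  0.0963] [0.0002 0.0002]
   top@z [ 0.5192 -0.0384  0.1   ]
troughendR corner [0.5699 0.3092 0.1139] [0.001 0.001]
   top@z [0.5713 0.3134 0.1   ]
tr end L [0.6345 0.2968 0.1127] [0.0012 0.0012]
   top@z [0.6362 0.3007 0.1   ]
```

```bash
cat >> h.py <<'E'
W=np.array([.5422,.0535,0]);YAW=-13.5   # rack origin, yaw
def rack(x,y,z):
    return W+Ro.from_euler('z',YAW,degrees=True).apply([x,y,z])
def goto(p,tilt=0,yaw=None):
    "row [x y z rx ry rz] for tcp at world p, tool x = rack y, tilt rad towards rack +x; yaw override deg"
    o=get_obs();R=Ro.from_euler('xyz',o['tool_rot'],degrees=True)
    G=Ro.from_euler('xyz',[180,0,90+YAW if yaw is None else yaw],degrees=True)*Ro.from_rotvec([-tilt,0,0])
    r=np.r_[R.inv().apply(np.asarray(p)-o['tool_pos'])*100,(R.inv()*G).as_rotvec()]
    return [round(float(v),2) for v in r]
def show(*pts):
    "pts: (x,y,z mm in rack[,tilt])"
    o=get_obs();print(o['time_s'],np.round(o['tool_pos'],4),np.round(o['tool_rot'],1),round(o['grip_width'],4),np.round(o['force'],1))
    for q in pts: print(q,goto(rack(*[v/1000 for v in q[:3]]),q[3] if len(q)>3 else 0))
E
python3 - <<'E'
from h import *
show((0,25,300))
E
```

```text
0.15 [0.2111 0.6143 0.2217] [1.8e+02 1.0e-01 7.1e+01] 0.0872 [-0.   0.4 -0.1]
(0, 25, 300) [-39.81, 49.3, -7.77, 0.0, 0.0, -0.1]
```

>>> {"method": "jog_arm", "body": {
  "moves": [
    [2,0,0,-4,0,0,0],
    [2,0,0,-7.8,0,0,0],
    [2,-2.5,3,-7.8,0,0,-0.1],
    [2,-5,6.2,-7.8,0,0,-0.1],
    [2,-7.5,9.3,-7.8,0,0,-0.1],
    [2,-10,12.4,-7.8,0,0,-0.1],
    [2,-12.5,15.5,-7.8,0,0,-0.1],
    [2,-15,18.6,-7.8,0,0,-0.1],
    [2,-17.5,21.7,-7.8,0,0,-0.1],
    [2,-20,24.8,-7.8,0,0,-0.1],
    [2,-22.5,27.9,-7.8,0,0,-0.1],
    [2,-25,31,-7.8,0,0,-0.1]
  ]
}}

```text
time_s: 1.15
tool_pos: [0.4236, 0.2754, 0.3]
tool_rot: [-180.0, 0.1, 76.8]
force: [0.5, 0.0, -0.1]
grip_width: 0.0218
```

```bash
python3 - <<'E'
from h import *
show((0,25,300))
E
```

```text
1.15 [0.4236 0.2754 0.3   ] [-1.80e+02  1.00e-01  7.68e+01] 0.0218 [ 0.5  0.  -0.1]
(0, 25, 300) [-16.39, 16.63, 0.02, -0.0, 0.0, 0.0]
```

>>> {"method": "jog_arm", "body": {
  "moves": [
    [0,-3,3,0,0,0,0],
    [0,-6,6,0,0,0,0],
    [0,-9,9,0,0,0,0],
    [0,-12,12,0,0,0,0],
    [0,-15,15,0,0,0,0],
    [0,-16.4,16.6,0,0,0,0],
    [0,-16.4,16.6,0,0,0,0]
  ]
}}

```text
time_s: 1.73
tool_pos: [0.55, 0.0699, 0.3]
tool_rot: [179.9, 0.3, 76.2]
force: [-1.1, -1.0, 0.1]
grip_width: 0.0005
```

```bash
python3 - <<'E'
from h import *
show()
P=viewer.camera_params("wrist");cv2.imwrite("pics/w1.png",viewer.read_camera("wrist")[...,::-1])
import pickle;pickle.dump(P,open("w1.pkl","wb"))
for q in [(0,0,98),(-38,0,98),(-57,0,108),(38,0,98),(0,-95,95),(0,-170,98),(0,41,100),(27,41,118),(-27,41,118),(27,250,118),(-27,250,118)]: print(q,np.round(proj(P,rack(*[v/1000 for v in q])),1))
E
```

```text
1.7333 [0.55   0.0699 0.3   ] [179.9   0.3  76.2] 0.0005 [-1.1 -1.   0.1]
(0, 0, 98) [301.6 203. ]
(-38, 0, 98) [300.9 166.5]
(-57, 0, 108) [300.  147.9]
(38, 0, 98) [302.2 237.5]
(0, -95, 95) [212.5 202.9]
(0, -170, 98) [140.9 203.8]
(0, 41, 100) [340.6 203.2]
(27, 41, 118) [341.3 232.7]
(-27, 41, 118) [341.9 179.6]
(27, 250, 118) [546.6 231.8]
(-27, 250, 118) [556.3 178.5]
```

View pics/w1.png

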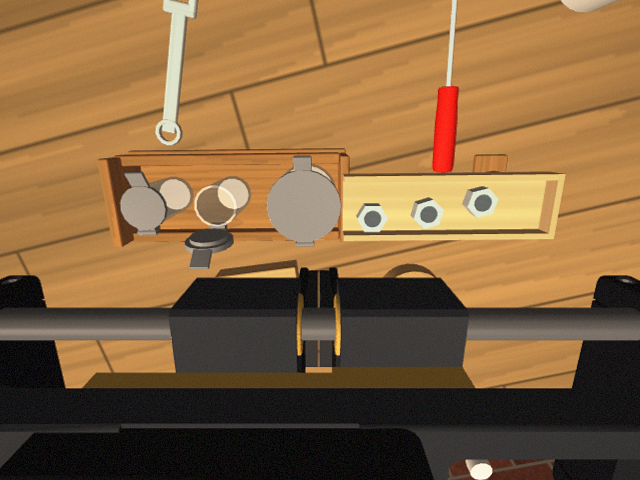

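```bash
sed -i 's/^W=.*#/W=np.array([.5440,.0546,0]);YAW=-13.5  #/' h.py; python3 - <<'E'
from h import *
show((-100,0,180,.85),(-75,0,85,.85))
E
```

```text
1.7833 [0.5487 0.0737 0.2999] [-180.     0.2   76.4] 0.0003 [-0.4  0.2 -0.4]
(-100, 0, 180, 0.85) [-1.96, -10.0, 11.99, -0.85, 0.0, -0.0]
(-75, 0, 85, 0.85) [-1.93, -7.5, 21.49, -0.85, 0.0, -0.0]
```

>>> {"method": "jog_arm", "body": {
  "moves": [
    [0,-0.5,-2,2,-0.12,0,0],
    [0,-1,-4,4,-0.24,0,0],
    [0,-1.5,-6,6,-0.36,0,0],
    [0,-2,-8,8,-0.48,0,0],
    [0,-2,-10,10,-0.6,0,0],
    [0,-2,-10,12,-0.72,0,0],
    [0,-2,-10,12,-0.85,0,0],
    [0,-2,-10,12,-0.85,0,0],
    [0,-2,-10,12,-0.85,0,0]
  ]
}}

```text
time_s: 2.53
tool_pos: [0.4621, 0.0826, 0.1592]
tool_rot: [148.9, 4.3, 75.2]
force: [-1.7, 1.2, 0.3]
grip_width: 0.0005
```

```bash
python3 - <<'E'
from h import *
viewer.read_camera("top")
show((-75,0,85,.85),(-51,0,82,.85))
P=viewer.camera_params("wrist");cv2.imwrite("pics/w2.png",viewer.read_camera("wrist")[...,::-1])
for q in [(0,0,101),(-39,0,101),(0,-95,95),(0,-170,101),(27,41,118),(-27,41,118)]: print(q,np.round(proj(P,rack(*[v/1000 for v in q])),1))
crop("pics/w2.png","pics/w2c.png",0,0,640,300,1.25)
E
```

```text
2.5833 [0.461  0.0842 0.1577] [149.2   4.1  75.4] 0.0003 [-0.1 -5.5 -1.7]
(-75, 0, 85, 0.85) [-0.4, -2.64, 6.94, -0.31, 0.07, 0.03]
(-51, 0, 82, 0.85) [-0.33, -0.73, 8.42, -0.31, 0.07, 0.03]
(0, 0, 101) [312.7 291.5]
(-39, 0, 101) [311.1 260.8]
(0, -95, 95) [198.8 279.8]
(0, -170, 101) [108.2 281.5]
(27, 41, 118) [362.2 330.3]
(-27, 41, 118) [367.8 293. ]
```

View pics/w2.png

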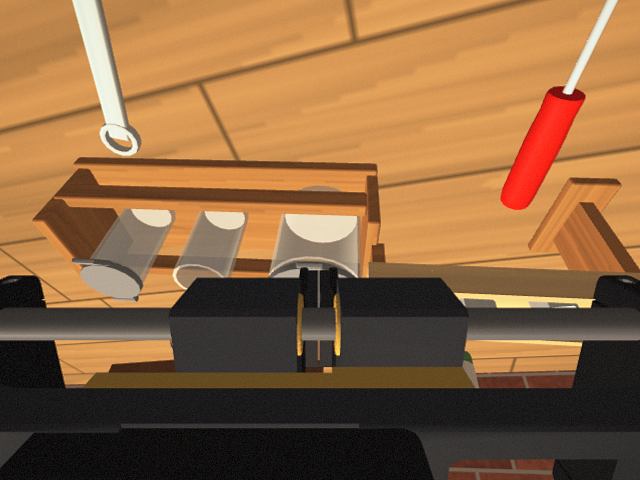

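```bash
python3 - <<'E'
from h import *
print(np.round(get_obs()['qpos'],1))
show((-60,0,160),(-51,0,130))
E
```

```text
[-20.7 -17.2 -10.2 132.6  28.5  48.1  29.3]
2.6333 [0.4625 0.0843 0.159 ] [149.4   3.8  75.4] 0.0005 [ 0.1 -0.1  0.3]
(-60, 0, 160) [-0.94, 2.29, 1.31, 0.53, 0.07, -0.0]
(-51, 0, 130) [-0.72, 1.54, 4.34, 0.53, 0.07, -0.0]
```

>>> {"method": "jog_arm", "body": {
  "moves": [
    [3.2,0,0,-1.5,0.1,0,0],
    [3.2,-0.3,0.5,-1.5,0.2,0.02,0],
    [3.2,-0.6,1,-1.5,0.3,0.04,0],
    [3.2,-0.9,1.5,-1,0.42,0.06,0],
    [3.2,-0.9,2,0,0.53,0.07,0],
    [3.2,-0.9,2.3,1.3,0.53,0.07,0],
    [3.2,-0.9,2.3,1.3,0.53,0.07,0],
    [3.2,-0.9,2.3,1.3,0.53,0.07,0]
  ]
}}

```text
time_s: 3.3
tool_pos: [0.4861, 0.0694, 0.16]
tool_rot: [179.9, -0.0, 76.5]
force: [0.2, 0.2, 0.2]
grip_width: 0.0316
```

```bash
python3 - <<'E'
from h import *
viewer.read_camera("top")
show((-51,0,130),(-51,0,95))
P=viewer.camera_params("wrist");cv2.imwrite("pics/w3.png",viewer.read_camera("wrist")[...,::-1])
for q in [(0,0,101),(-39,0,101),(-53,0,108),(0,-95,95),(0,-170,101),(27,41,118),(-27,41,118)]: print(q,np.round(proj(P,rack(*[v/1000 for v in q])),1))
E
```

```text
3.35 [0.4856 0.07   0.1605] [ 1.798e+02 -1.000e-01  7.660e+01] 0.0319 [ 0.1  0.1 -0. ]
(-51, 0, 130) [-0.14, 0.93, 3.05, 0.0, -0.0, 0.0]
(-51, 0, 95) [-0.14, 0.92, 6.55, 0.0, -0.0, 0.0]
(0, 0, 101) [315.3 330.1]
(-39, 0, 101) [315.2 279.7]
(-53, 0, 108) [315.2 264.3]
(0, -95, 95) [185.2 325.6]
(0, -170, 101) [ 76.9 330. ]
(27, 41, 118) [374.6 378.2]
(-27, 41, 118) [378.5 307.6]
```

View pics/w3.png

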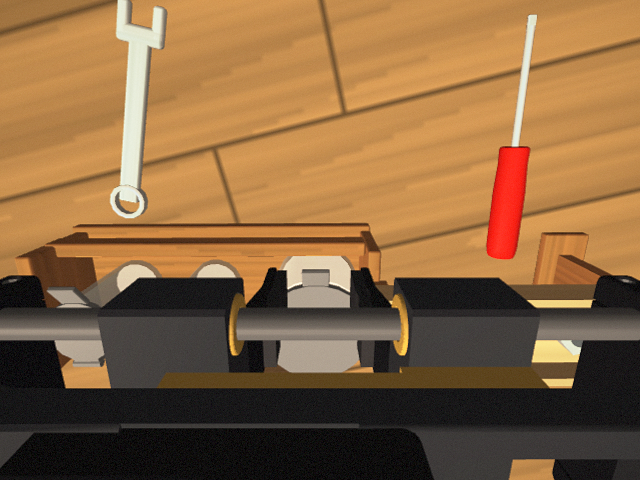

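>>> {"method": "jog_arm", "body": {
  "moves": [
    [3.2,-0.1,1.1,3,0,0,0],
    [3.2,-0.1,1.1,5.5,0,0,0],
    [3.2,-0.1,1.1,6.6,0,0,0],
    [3.2,-0.1,1.1,6.6,0,0,0],
    [1,-0.1,1.1,6.6,0,0,0],
    [1,-0.1,1.1,6.6,0,0,0],
    [1,-0.1,1.1,6.6,0,0,0],
    [1,-0.1,1.1,6.6,0,0,0]
  ],
  "squeeze": 30
}}

```text
time_s: 4.07
tool_pos: [0.4966, 0.0658, 0.0961]
tool_rot: [179.7, -0.1, 76.6]
force: [-0.8, -2.9, 1.4]
grip_width: 0.0169
```

>>> {"method": "jog_arm", "body": {
  "moves": [
    [1,0,0.05,-0.7,0,0,0],
    [1,0,0.17,-1.3,0,0,0],
    [1,0,0.3,-1.9,0,0,0],
    [1,0,0.54,-2.6,0,0,0],
    [1,0,0.8,-3.2,0,0,0],
    [1,0,1.1,-3.8,0,0,0],
    [1,0,1.5,-4.4,0,0,0],
    [1,0,1.8,-4.9,0,0,0],
    [1,0,1.8,-4.9,0,0,0]
  ]
}}

```text
time_s: 4.82
tool_pos: [0.5156, 0.0611, 0.146]
tool_rot: [179.5, -0.1, 76.5]
force: [5.1, -1.9, -8.1]
grip_width: 0.0172
```

```bash
python3 - <<'E'
from h import *
show()
cv2.imwrite("pics/s1.png",viewer.read_camera("scene")[...,::-1])
crop("pics/s1.png","pics/s1c.png",200,150,450,350,3)
E
```

```text
4.8167 [0.5156 0.0611 0.146 ] [ 1.795e+02 -1.000e-01  7.650e+01] 0.0172 [ 5.1 -1.9 -8.1]
```

View pics/s1c.png

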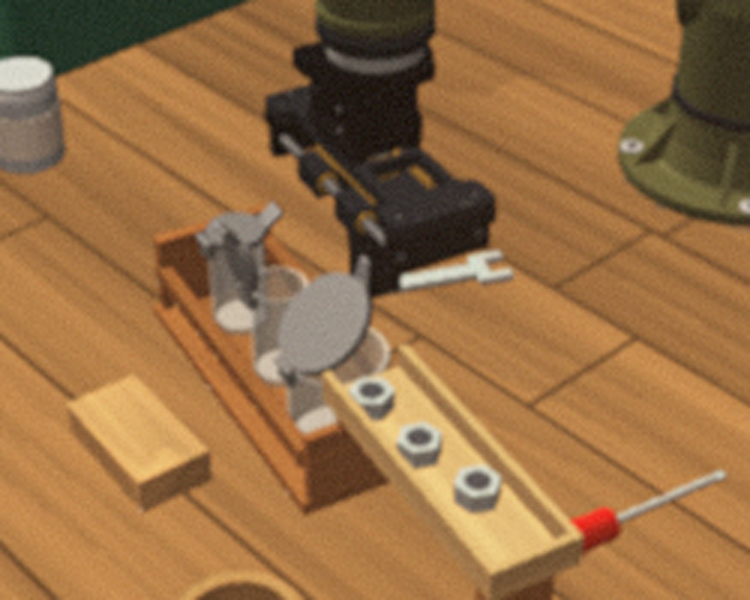

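>>> {"method": "jog_arm", "body": {
  "moves": [
    [3.2,0,0,0,0,0,0],
    [3.2,0,0,0,0,0,0],
    [3.2,0,-2.5,0,0,0,0],
    [0,0,-5,0,0,0,0],
    [0,0,-5,0.5,0,0,0],
    [0,0,-5,1,0,0,0],
    [0,0,-4,1,0,0,0],
    [0,0,-2,1,0,0,0],
    [0,0,-0.5,0.5,0,0,0],
    [0,0,1,0,0,0,0],
    [0,0,2,-0.3,0,0,0],
    [0,0,3,-0.6,0,0,0]
  ]
}}

```text
time_s: 5.87
tool_pos: [0.5459, 0.0537, 0.152]
tool_rot: [179.6, -0.1, 76.5]
force: [-2.0, -0.4, 0.8]
grip_width: 0.0004
```

```bash
python3 - <<'E'
from h import *
show((36,0,155),(42,0,158))
cv2.imwrite("pics/s2.png",viewer.read_camera("scene")[...,::-1])
crop("pics/s2.png","pics/s2c.png",200,150,450,350,3)
E
```

```text
5.8667 [0.5459 0.0537 0.152 ] [ 1.796e+02 -1.000e-01  7.650e+01] 0.0004 [-2.  -0.4  0.8]
(36, 0, 155) [0.05, 3.39, -0.27, 0.01, -0.0, 0.0]
(42, 0, 158) [0.05, 3.99, -0.57, 0.01, -0.0, 0.0]
```

View pics/s2c.png

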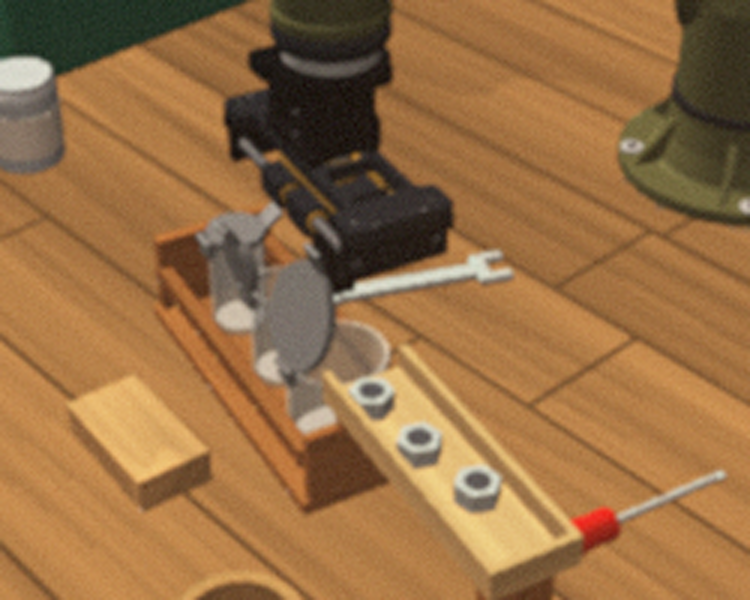

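>>> {"method": "jog_arm", "body": {
  "moves": [
    [0,0,1,-0.2,0,0,0],
    [0,0,2,-0.4,0,0,0],
    [0,0,3,-0.6,0,0,0],
    [0,0,4,-0.6,0,0,0],
    [0,0,4.7,-0.6,0,0,0],
    [0,0,4.7,-0.6,0,0,0],
    [0,0,3,-0.6,0,0,0],
    [0,0,0,-0.6,0,0,0],
    [0,0,-1,-4,0,0,0],
    [4.5,0,-1,-8,0,0,0],
    [4.5,3,-1,-10,0,0,0],
    [4.5,6,-1,-10,0,0,0]
  ]
}}

```text
time_s: 6.92
tool_pos: [0.5542, 0.113, 0.2595]
tool_rot: [178.8, -0.4, 76.2]
force: [1.4, 1.2, 0.3]
grip_width: 0.0134
```

```bash
python3 - <<'E'
from h import *
cv2.imwrite("pics/s3.png",viewer.read_camera("scene")[...,::-1])
cv2.imwrite("pics/t3.png",viewer.read_camera("top")[...,::-1])
crop("pics/s3.png","pics/s3c.png",200,150,450,350,3)
viewer.read_camera("top")
show()
P=viewer.camera_params("wrist");cv2.imwrite("pics/w4.png",viewer.read_camera("wrist")[...,::-1])
import pickle;pickle.dump(P,open("w4.pkl","wb"))
for p in [(.5699,.1201,.114),(.5780,.1764,.114),(.5797,.2312,.114)]:
  print(np.round(proj(P,p),1), np.round(Ro.from_euler('z',13.5,degrees=True).apply(np.array(p)-W)*1000,1))
for q in [(0,0,95),(-38,0,95),(27,41,118),(-27,41,118)]: print(q,np.round(proj(P,rack(*[v/1000 for v in q])),1))
E
```

```text
7.0667 [0.5511 0.117  0.253 ] [179.4  -0.2  76.8] 0.0252 [ 0.2 -0.5 -0.1]
[325.1 238.6] [  9.9  69.7 114. ]
[388.5 233.2] [  4.6 126.4 114. ]
[449.7 221.4] [ -6.5 180.1 114. ]
(0, 0, 95) [250.7 222.2]
(-38, 0, 95) [248.6 181.8]
(27, 41, 118) [293.1 257.9]
(-27, 41, 118) [292.1 198.8]
```

View pics/s3c.png

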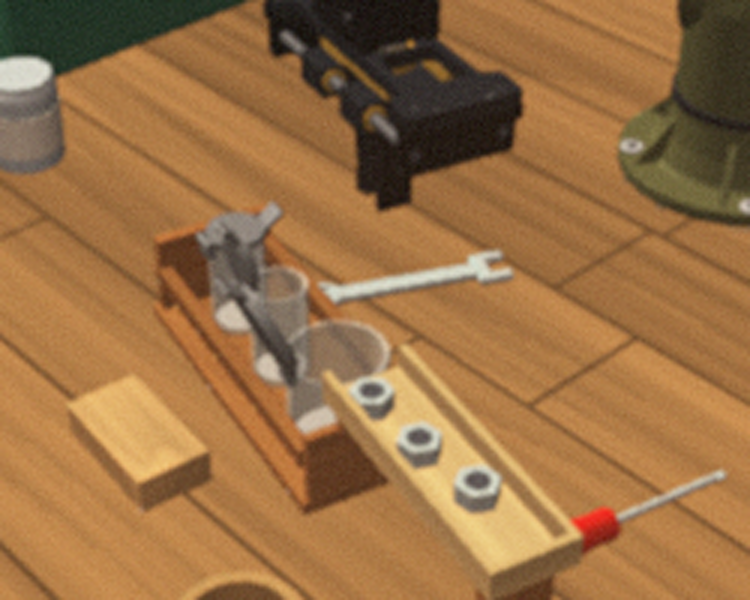

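View pics/w4.png

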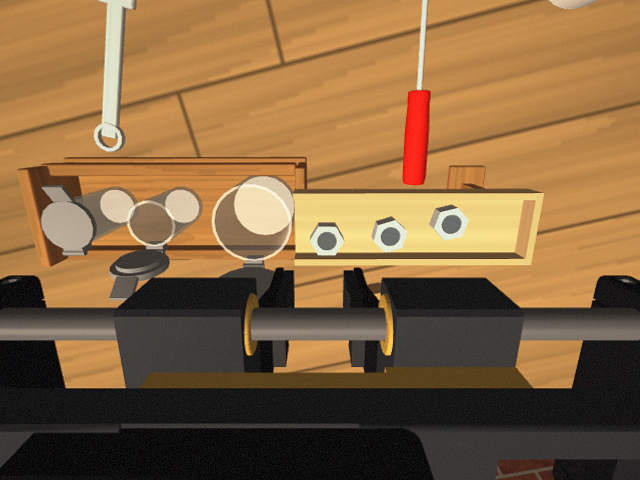

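```bash
python3 - <<'E'
from h import *
crop("pics/w4.png","pics/w4c.png",290,190,550,270,3)
E
```

```text
(no output)
```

View pics/w4c.png

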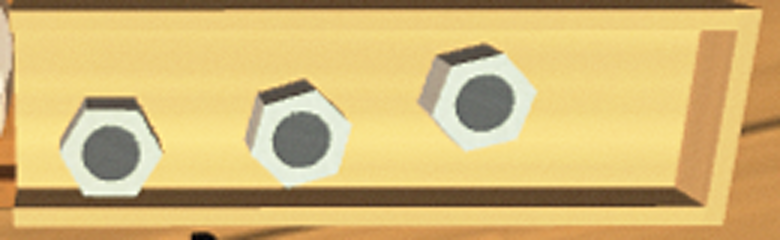

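```bash
python3 - <<'E'
from h import *
show((10,71,135),(10,71,104))
E
```

```text
7.1167 [0.5509 0.1146 0.2524] [ 1.794e+02 -1.000e-01  7.660e+01] 0.0285 [ 0.3 -0.4  0.2]
(10, 71, 135) [1.09, 1.6, 11.76, 0.01, -0.0, 0.0]
(10, 71, 104) [1.09, 1.57, 14.86, 0.01, -0.0, 0.0]
```

>>> {"method": "jog_arm", "body": {
  "moves": [
    [4,1.1,1.6,3,0,0,0.1],
    [4,1.1,1.6,6,0,0,0.1],
    [4,1.1,1.6,9,0,0,0.1],
    [4,1.1,1.6,11,0,0,0.1],
    [4,1.1,1.6,12,0,0,0.1],
    [4,1.1,1.6,12,0,0,0.1]
  ]
}}

```text
time_s: 7.62
tool_pos: [0.5683, 0.1195, 0.1296]
tool_rot: [179.6, 0.1, 70.8]
force: [-0.4, 0.2, -0.1]
grip_width: 0.0398
```

```bash
python3 - <<'E'
from h import *
show((10,71,104))
P=viewer.camera_params("wrist");cv2.imwrite("pics/w5.png",viewer.read_camera("wrist")[...,::-1])
cv2.imwrite("pics/s5.png",viewer.read_camera("scene")[...,::-1])
crop("pics/s5.png","pics/s5c.png",250,200,420,330,4)
E
```

```text
7.6167 [0.5683 0.1195 0.1296] [1.796e+02 1.000e-01 7.080e+01] 0.0398 [-0.4  0.2 -0.1]
(10, 71, 104) [0.24, 0.11, 2.56, 0.01, 0.0, -0.1]
```

View pics/w5.png

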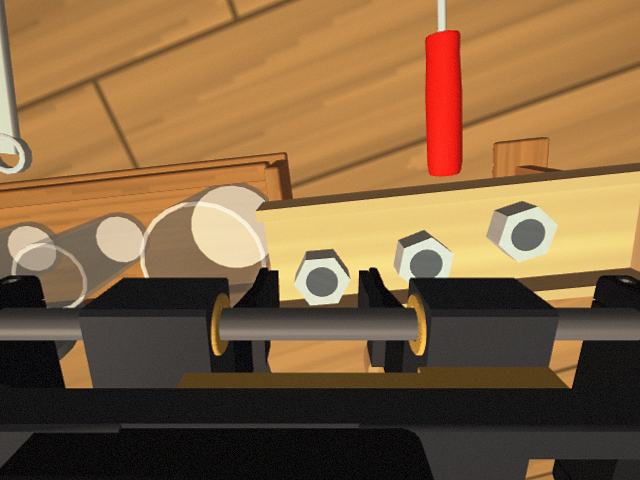

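View pics/s5c.png

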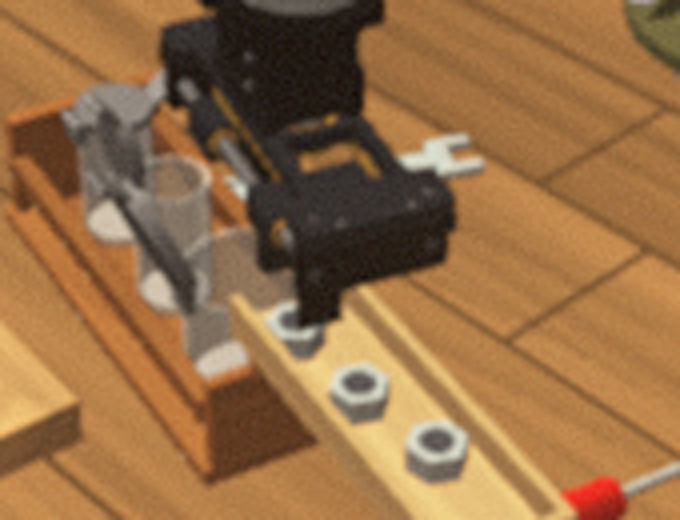

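```bash
python3 - <<'E'
from h import *
P=viewer.camera_params("wrist")
show()
for uv in [(322,278),(426,262),(527,236)]:
    p=onz(P,*uv,.115);print(p,local(p),Ro.from_euler('z',13.5,degrees=True).apply(p-W)*1000)
E
```

```text
7.7167 [0.5707 0.1207 0.1333] [ 1.794e+02 -1.000e-01  7.080e+01] 0.0399 [ 0.8 -0.3 -0.4]
[0.57382303 0.12242256 0.115     ] [0.26447836 0.21651472 1.82887952] [ 13.16615964  72.91066187 115.        ]
[0.5836306  0.17933341 0.115     ] [ 5.96153145 -0.72895983  1.82989328] [  9.41717147 130.53859599 115.        ]
[0.58698749 0.23420433 0.115     ] [11.25379725 -2.21649352  1.82409923] [-1.28060961e-01  1.84677078e+02  1.15000000e+02]
```

>>> {"method": "jog_arm", "body": {
  "moves": [
    [4,0.1,0,1.5,0,0,0],
    [4,0.1,0,2.9,0,0,0],
    [4,0.1,0,2.9,0,0,0],
    [1.5,0.1,0,2.9,0,0,0],
    [1.5,0.1,0,2.9,0,0,0],
    [1.5,0.1,0,2.9,0,0,0],
    [1.5,0.1,0,2.9,0,0,0],
    [1.5,0.1,0,2.9,0,0,0],
    [1.5,0.1,0,1,0,0,0],
    [1.5,0.1,0,-2,0,0,0],
    [1.5,0.1,0,-2,0,0,0]
  ],
  "squeeze": 35
}}

```text
time_s: 8.63
tool_pos: [0.5739, 0.1224, 0.1588]
tool_rot: [179.0, -0.4, 70.8]
force: [1.2, -1.0, 0.8]
grip_width: 0.0286
```

```bash
python3 - <<'E'
from h import *
cv2.imwrite("pics/s6.png",viewer.read_camera("scene")[...,::-1])
cv2.imwrite("pics/w6.png",viewer.read_camera("wrist")[...,::-1])
crop("pics/s6.png","pics/s6c.png",250,200,420,330,4)
show((-2,-1,150),(-2,-1,102))
E
```

```text
8.7333 [0.5717 0.1219 0.1547] [179.2  -0.2  70.8] 0.0283 [0.7 0.1 0. ]
(-2, -1, 150) [-7.39, -0.6, 0.43, 0.01, -0.0, -0.1]
(-2, -1, 102) [-7.41, -0.66, 5.23, 0.01, -0.0, -0.1]
```

View pics/w6.png

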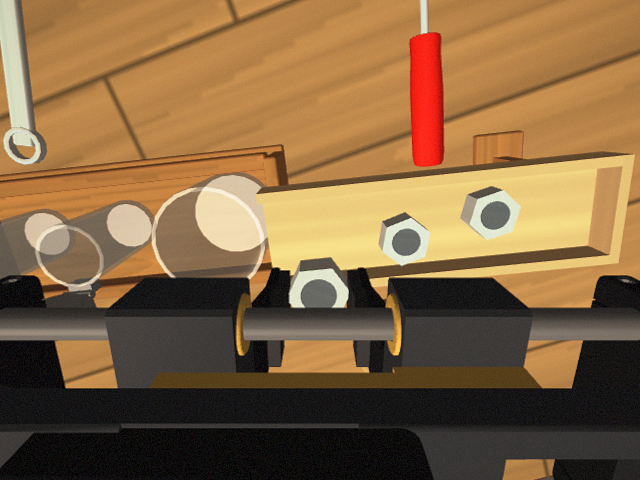

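View pics/s6c.png

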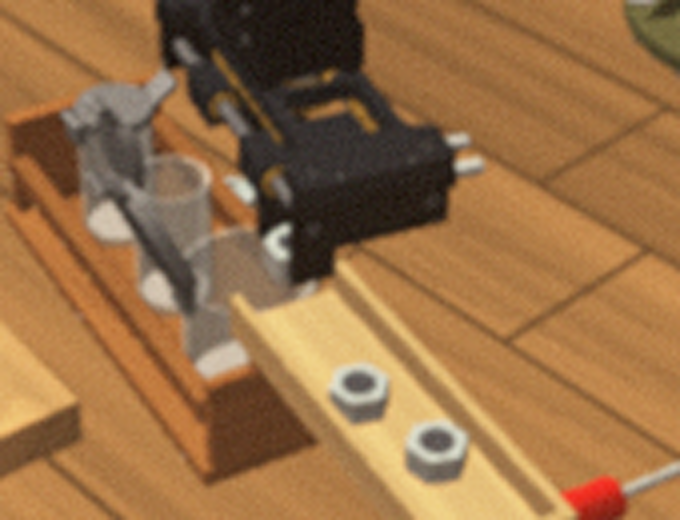

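>>> {"method": "jog_arm", "body": {
  "moves": [
    [1.5,-2.5,-0.2,0,0,0,-0.05],
    [1.5,-5,-0.5,0,0,0,-0.1],
    [1.5,-7.5,-0.6,0,0,0,-0.1],
    [1.5,-7.5,-0.6,2.5,0,0,-0.1],
    [1.5,-7.5,-0.6,5,0,0,-0.1],
    [1.5,-7.5,-0.6,5,0,0,-0.1],
    [1.5,-7.5,-0.6,5,0,0,-0.1],
    [4,-7.5,-0.6,5,0,0,-0.1],
    [4,-7.5,-0.6,5,0,0,-0.1],
    [4,-7.5,-0.6,5,0,0,-0.1],
    [4,-7.5,-0.6,2,0,0,-0.1],
    [4,-7.5,-0.6,0,0,0,-0.1]
  ]
}}

```text
time_s: 9.73
tool_pos: [0.5417, 0.0533, 0.156]
tool_rot: [179.2, -0.2, 76.5]
force: [0.8, 0.4, 1.3]
grip_width: 0.0396
```

```bash
python3 - <<'E'
from h import *
cv2.imwrite("pics/s7.png",viewer.read_camera("scene")[...,::-1])
cv2.imwrite("pics/w7.png",viewer.read_camera("wrist")[...,::-1])
crop("pics/s7.png","pics/s7c.png",250,200,420,330,4)
show((5,127,140),(5,127,104))
E
```

```text
9.8333 [0.5446 0.0536 0.1593] [178.8  -0.4  76.6] 0.0398 [ 0.6  0.2 -0.5]
(5, 127, 140) [12.77, 0.39, 2.01, 0.02, -0.01, 0.0]
(5, 127, 104) [12.74, 0.31, 5.61, 0.02, -0.01, 0.0]
```

View pics/w7.png

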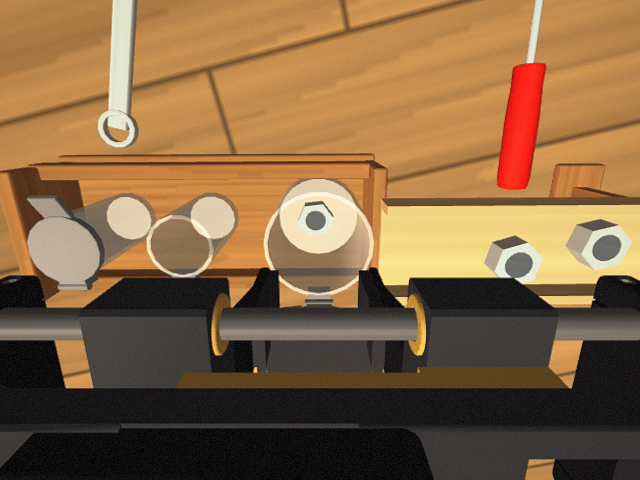

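View pics/s7c.png

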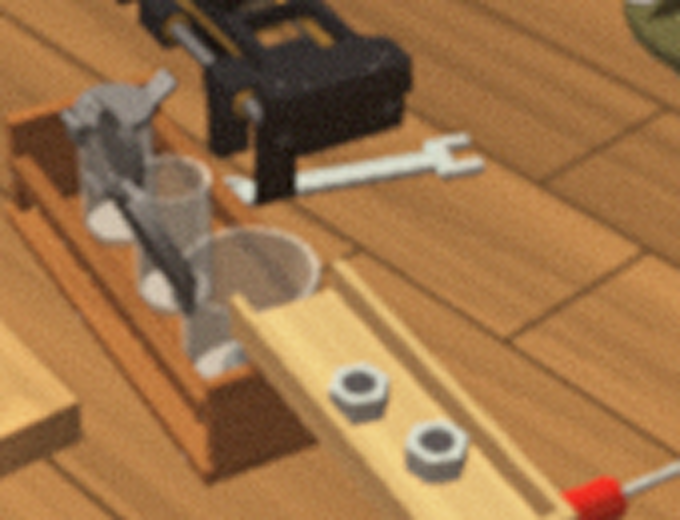

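>>> {"method": "jog_arm", "body": {
  "moves": [
    [4,3,0.1,0,0,0,0.1],
    [4,6,0.2,0,0,0,0.2],
    [4,9,0.3,0,0,0,0.2],
    [4,12,0.35,0,0,0,0.2],
    [4,12.8,0.35,1,0,0,0.2],
    [4,12.8,0.35,2,0,0,0.2],
    [4,12.8,0.35,2,0,0,0.2],
    [4,12.8,0.35,2,0,0,0.2]
  ]
}}

```text
time_s: 10.5
tool_pos: [0.5774, 0.1749, 0.1387]
tool_rot: [178.9, -0.4, 65.0]
force: [0.3, -0.3, 0.2]
grip_width: 0.0399
```

```bash
python3 - <<'E'
from h import *
viewer.read_camera("top")
show((5,127,104))
P=viewer.camera_params("wrist");cv2.imwrite("pics/w8.png",viewer.read_camera("wrist")[...,::-1])
for y in (125,127,129): print(np.round(proj(P,rack(.005,y/1000,.115)),1))
E
```

```text
10.55 [0.578  0.1749 0.1396] [178.9  -0.5  64.9] 0.0402 [ 0.9  0.  -0.2]
(5, 127, 104) [0.18, -0.11, 3.56, 0.02, -0.01, -0.2]
[317.1 269.4]
[320.6 268.7]
[324.  268.1]
```

View pics/w8.png

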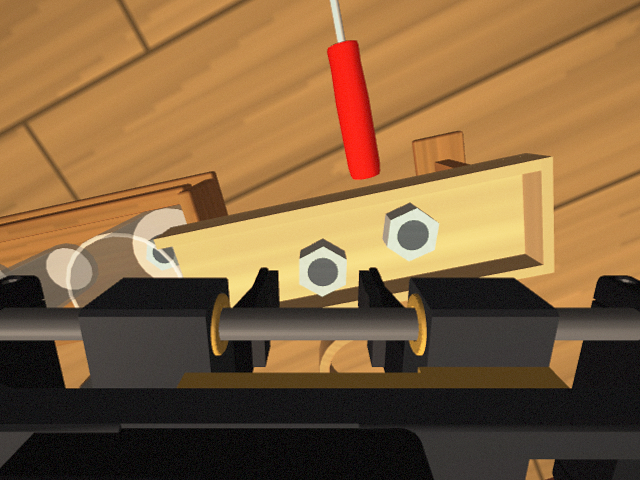

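>>> {"method": "jog_arm", "body": {
  "moves": [
    [4,0.25,0,1.8,0,0,0],
    [4,0.25,0,3.5,0,0,0],
    [4,0.25,0,3.5,0,0,0],
    [4,0.25,0,3.5,0,0,0],
    [1.5,0.25,0,3.5,0,0,0],
    [1.5,0.25,0,3.5,0,0,0],
    [1.5,0.25,0,3.5,0,0,0],
    [1.5,0.25,0,3.5,0,0,0],
    [1.5,0.25,0,3.5,0,0,0],
    [1.5,0.25,0,1,0,0,0],
    [1.5,0.25,0,-1.5,0,0,0],
    [1.5,0.25,0,-1.5,0,0,0]
  ]
}}

```text
time_s: 11.6
tool_pos: [0.5819, 0.1785, 0.1605]
tool_rot: [178.5, -0.9, 64.9]
force: [1.5, 0.7, 0.4]
grip_width: 0.026
```

```bash
python3 - <<'E'
from h import *
cv2.imwrite("pics/w9.png",viewer.read_camera("wrist")[...,::-1])
show((-2,-1,155),(-2,-1,104))
E
```

```text
11.65 [0.581  0.1781 0.1583] [178.6  -0.8  64.9] 0.0262 [ 0.2 -0.  -0.3]
(-2, -1, 155) [-12.9, 1.7, 0.19, 0.03, -0.01, -0.2]
(-2, -1, 104) [-12.97, 1.58, 5.29, 0.03, -0.01, -0.2]
```

View pics/w9.png

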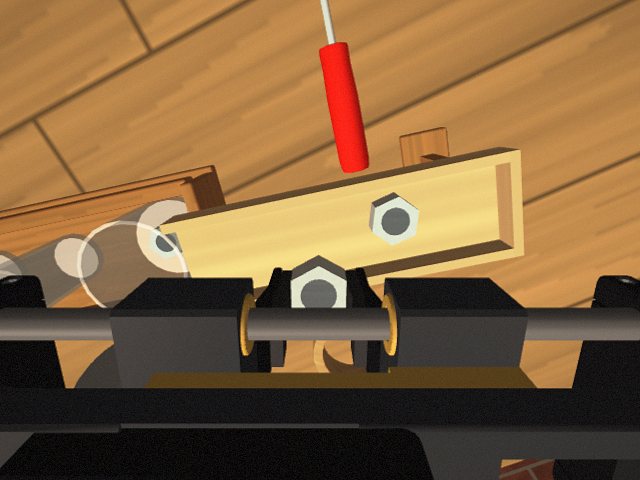

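>>> {"method": "jog_arm", "body": {
  "moves": [
    [1.5,-3,0.4,0,0,0,-0.1],
    [1.5,-6,0.8,0,0,0,-0.2],
    [1.5,-9,1.2,0,0,0,-0.2],
    [1.5,-12,1.6,0,0,0,-0.2],
    [1.5,-13,1.7,2,0.03,0,-0.2],
    [1.5,-13,1.6,4,0.03,0,-0.2],
    [1.5,-13,1.6,5.2,0.03,0,-0.2],
    [1.5,-13,1.6,5.2,0.03,0,-0.2],
    [4,-13,1.6,5.2,0.03,0,-0.2],
    [4,-13,1.6,5.2,0.03,0,-0.2],
    [4,-13,1.6,4.5,0.03,0,-0.2],
    [4,-13,1.6,0,0.03,0,-0.2]
  ]
}}

```text
time_s: 12.65
tool_pos: [0.5364, 0.0537, 0.1489]
tool_rot: [-179.2, -0.4, 76.5]
force: [0.4, -0.6, -0.3]
grip_width: 0.0386
```

```bash
python3 - <<'E'
from h import *
cv2.imwrite("pics/w10.png",viewer.read_camera("wrist")[...,::-1])
show((-5,181,140),(-5,181,104))
E
```

```text
12.7 [0.5431 0.0544 0.1615] [179.8  -0.8  76.4] 0.039 [4.1 0.4 6.5]
(-5, 181, 140) [18.11, -0.45, 2.42, 0.0, -0.01, -0.0]
(-5, 181, 104) [18.05, -0.46, 6.02, 0.0, -0.01, -0.0]
```

View pics/w10.png

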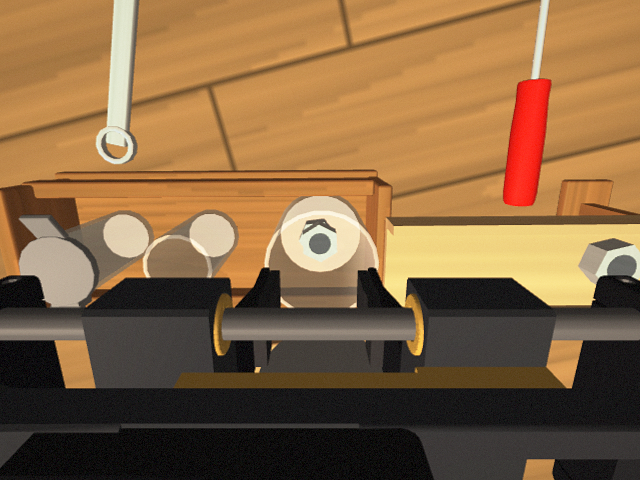

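>>> {"method": "jog_arm", "body": {
  "moves": [
    [4,3,0,0,0,0,0.1],
    [4,6,-0.1,0,0,0,0.2],
    [4,9,-0.2,0,0,0,0.2],
    [4,12,-0.3,0,0,0,0.2],
    [4,15,-0.4,0,0,0,0.2],
    [4,18,-0.4,0.5,0,0,0.2],
    [4,18.2,-0.4,2.2,0,0,0.2],
    [4,18.2,-0.4,2.2,0,0,0.2],
    [4,18.2,-0.4,2.2,0,0,0.2]
  ]
}}

```text
time_s: 13.45
tool_pos: [0.5819, 0.2323, 0.1426]
tool_rot: [180.0, -0.8, 65.0]
force: [0.3, -0.0, 0.5]
grip_width: 0.0399
```

```bash
python3 - <<'E'
from h import *
viewer.read_camera("top")
show((-5,181,104))
P=viewer.camera_params("wrist");cv2.imwrite("pics/w11.png",viewer.read_camera("wrist")[...,::-1])
for y in (180,181,183): print(np.round(proj(P,rack(-.005,y/1000,.115)),1))
E
```

```text
13.5 [0.5826 0.2315 0.1433] [179.9  -0.9  64.9] 0.0398 [-0.2 -1.1  0.4]
(-5, 181, 104) [-0.08, -0.12, 3.93, 0.0, -0.01, -0.2]
[314.4 266.2]
[316.1 265.9]
[319.5 265.2]
```

View pics/w11.png

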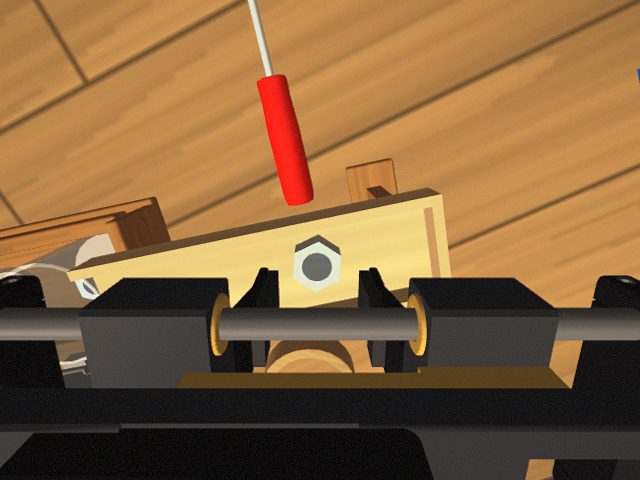

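>>> {"method": "jog_arm", "body": {
  "moves": [
    [4,-0.05,-0.1,2,0,0,0],
    [4,-0.05,-0.1,3.8,0,0,0],
    [4,-0.05,-0.1,3.8,0,0,0],
    [4,-0.05,-0.1,3.8,0,0,0],
    [1.5,-0.05,-0.1,3.8,0,0,0],
    [1.5,-0.05,-0.1,3.8,0,0,0],
    [1.5,-0.05,-0.1,3.8,0,0,0],
    [1.5,-0.05,-0.1,3.8,0,0,0],
    [1.5,-0.05,-0.1,3.8,0,0,0],
    [1.5,-0.05,-0.1,1,0,0,0],
    [1.5,-0.05,-0.1,-1.5,0,0,0],
    [1.5,-0.05,-0.1,-1.5,0,0,0]
  ]
}}

```text
time_s: 14.55
tool_pos: [0.5845, 0.2321, 0.1642]
tool_rot: [179.6, -1.3, 64.9]
force: [1.2, 0.4, 0.8]
grip_width: 0.0267
```

```bash
python3 - <<'E'
from h import *
cv2.imwrite("pics/w12.png",viewer.read_camera("wrist")[...,::-1])
show((-2,-1,155),(-2,-1,104))
E
```

```text
14.6 [0.5836 0.2318 0.162 ] [179.7  -1.2  64.9] 0.0264 [ 0.4  0.2 -1. ]
(-2, -1, 155) [-17.87, 3.76, 0.35, 0.01, -0.02, -0.2]
(-2, -1, 104) [-17.97, 3.73, 5.45, 0.01, -0.02, -0.2]
```

View pics/w12.png

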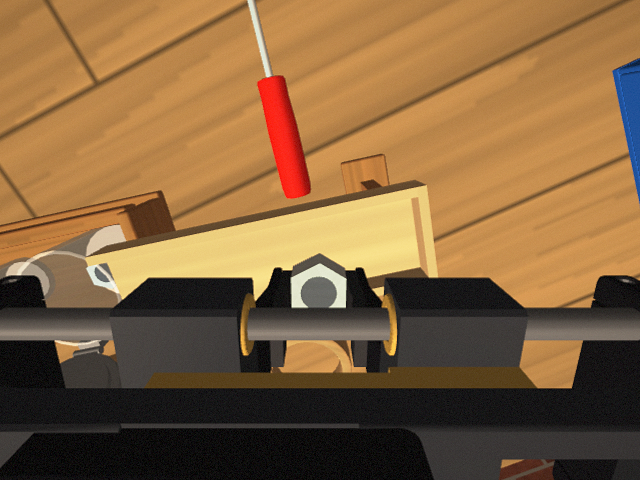

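>>> {"method": "jog_arm", "body": {
  "moves": [
    [1.5,-3,0.6,0,0,0,-0.1],
    [1.5,-6,1.2,0,0,0,-0.2],
    [1.5,-9,1.8,0,0,0,-0.2],
    [1.5,-12,2.5,0,0,0,-0.2],
    [1.5,-15,3.1,0,0,0,-0.2],
    [1.5,-18,3.7,0.3,0,0,-0.2],
    [1.5,-18,3.7,3,0,-0.02,-0.2],
    [1.5,-18,3.7,5.3,0,-0.02,-0.2],
    [1.5,-18,3.7,5.3,0,-0.02,-0.2],
    [4,-18,3.7,5.3,0,-0.02,-0.2],
    [4,-18,3.7,5.3,0,-0.02,-0.2],
    [4,-18,3.7,4,0,-0.02,-0.2]
  ]
}}

```text
time_s: 15.6
tool_pos: [0.5404, 0.054, 0.1177]
tool_rot: [179.7, 0.1, 76.4]
force: [-0.0, -0.2, -0.2]
grip_width: 0.0372
```

>>> {"method": "jog_arm", "body": {
  "moves": [
    [4,0,0,-3,0,0,0],
    [2,0,-1,-6,0,0,0],
    [0,0,-1,-6,0,0,0]
  ]
}}

```text
time_s: 15.85
tool_pos: [0.5339, 0.058, 0.1855]
tool_rot: [179.1, -0.2, 76.4]
force: [1.1, 0.2, 0.6]
grip_width: 0.0326
```

```bash
python3 - <<'E'
from h import *
cv2.imwrite("pics/w13.png",viewer.read_camera("wrist")[...,::-1])
cv2.imwrite("pics/s13.png",viewer.read_camera("scene")[...,::-1])
crop("pics/s13.png","pics/s13c.png",230,180,420,330,4)
show((90,0,230),(95,0,160))
E
```

```text
15.95 [0.5322 0.0573 0.1809] [179.4  -0.   76.4] 0.0257 [-1.4  0.1 -0.8]
(90, 0, 230) [0.03, 10.27, -4.8, 0.01, -0.0, -0.0]
(95, 0, 160) [0.03, 10.69, 2.21, 0.01, -0.0, -0.0]
```

View pics/w13.png

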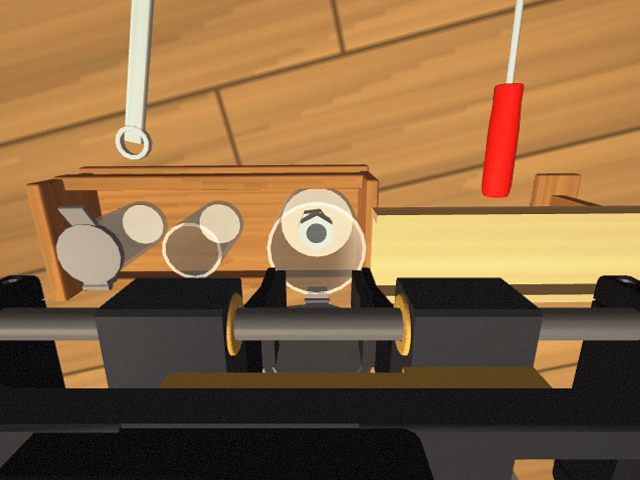

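View pics/s13c.png

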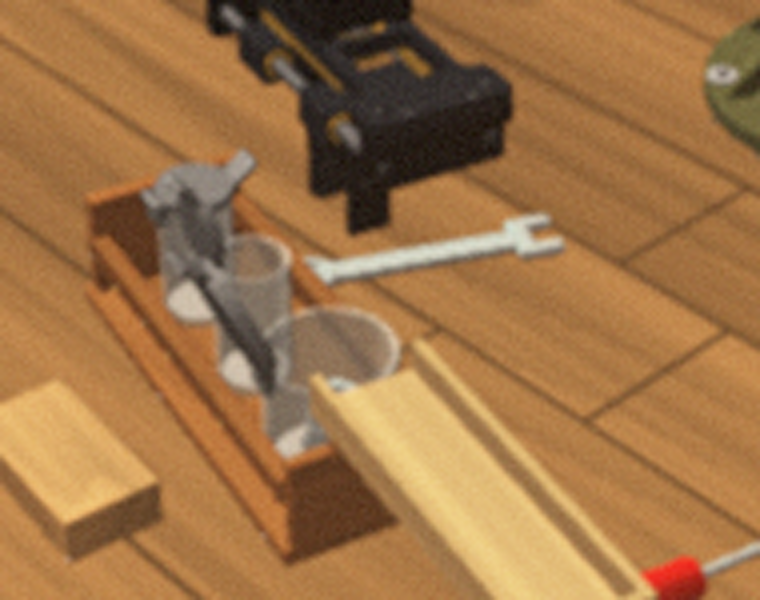

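>>> {"method": "jog_arm", "body": {
  "moves": [
    [0,0,0,-3,0,0,0],
    [0,0,2,-4.8,0,0,0],
    [0,0,5,-4.8,0,0,0],
    [0,0,8,-4.8,0,0,0],
    [0,0,11,-4.8,0,0,0],
    [0,0,13,-4.8,0,0,0],
    [0,0,13,-4.8,0,0,0],
    [0,0,13,-2,0,0,0],
    [0,0,13,1,0,0,0],
    [0,0,13,3.3,0,0,0],
    [0,0,13,3.3,0,0,0]
  ]
}}

```text
time_s: 16.87
tool_pos: [0.6546, 0.0269, 0.1429]
tool_rot: [180.0, 0.2, 76.5]
force: [-1.3, -0.2, -1.3]
grip_width: 0.0005
```

```bash
python3 - <<'E'
from h import *
cv2.imwrite("pics/s14.png",viewer.read_camera("scene")[...,::-1])
crop("pics/s14.png","pics/s14c.png",230,180,420,330,4)
show((50,0,145),(-32,0,145))
E
```

```text
16.9167 [0.6562 0.027  0.146 ] [1.797e+02 1.000e-01 7.650e+01] 0.0004 [0.1 0.4 0.6]
(50, 0, 145) [0.06, -6.56, 0.07, 0.0, 0.0, -0.0]
(-32, 0, 145) [0.05, -14.76, 0.04, 0.0, 0.0, -0.0]
```

View pics/s14c.png

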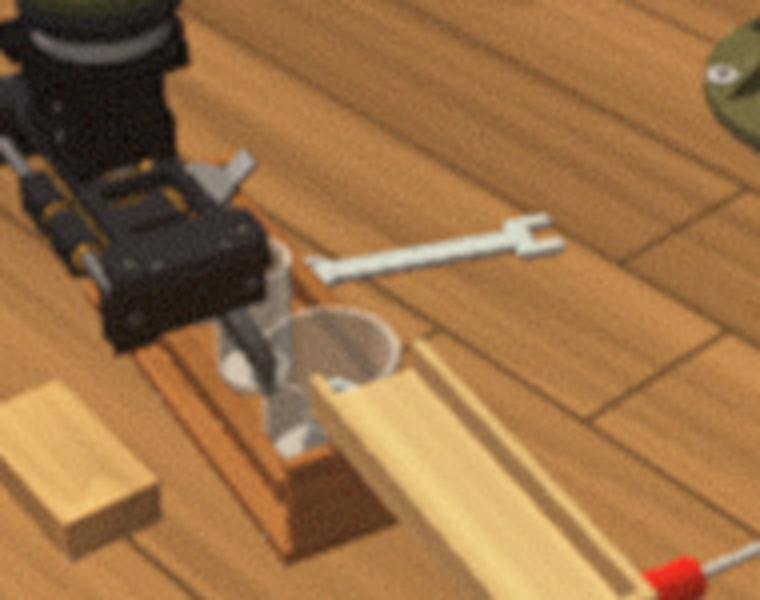

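>>> {"method": "jog_arm", "body": {
  "moves": [
    [0,0,-2,0,0,0,0],
    [0,0,-3.5,0,0,0,0],
    [0,0,-5,0,0,0,0],
    [0,0,-6.5,0,0,0,0],
    [0,0,-8,0,0,0,0],
    [0,0,-9.5,0,0,0,0],
    [0,0,-11,0,0,0,0],
    [0,0,-12.5,0,0,0,0],
    [0,0,-13.5,0.2,0,0,0],
    [0,0,-13.5,0.2,0,0,0]
  ]
}}

```text
time_s: 17.75
tool_pos: [0.5244, 0.0594, 0.1451]
tool_rot: [179.6, -0.0, 76.5]
force: [-0.1, 0.3, -0.1]
grip_width: 0.0006
```

```bash
python3 - <<'E'
from h import *
cv2.imwrite("pics/s15.png",viewer.read_camera("scene")[...,::-1])
crop("pics/s15.png","pics/s15c.png",230,180,420,330,4)
show((-32,0,145),(-30,0,103))
E
```

```text
17.8 [0.5251 0.0591 0.1448] [179.6   0.   76.5] 0.0005 [ 0.5 -0.1 -0.3]
(-32, 0, 145) [0.01, -1.26, -0.02, 0.01, 0.0, -0.0]
(-30, 0, 103) [0.01, -1.09, 4.18, 0.01, 0.0, -0.0]
```

View pics/s15c.png

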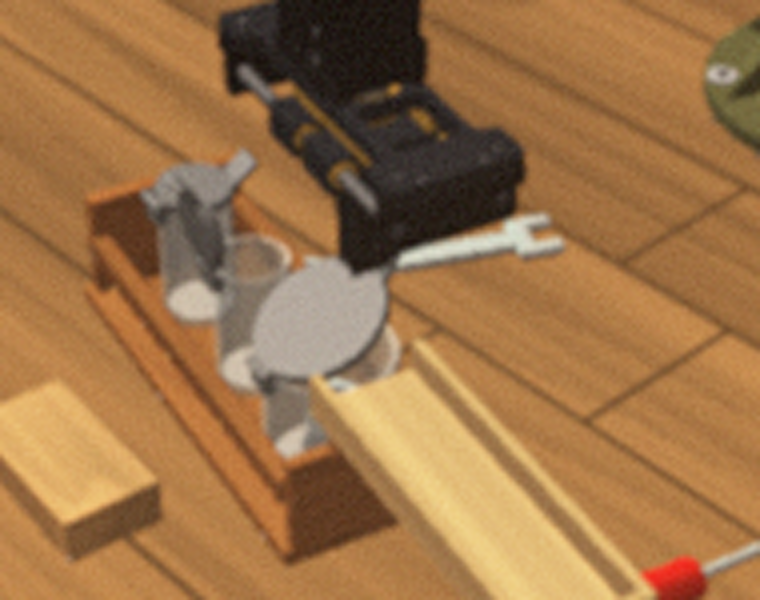

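>>> {"method": "jog_arm", "body": {
  "moves": [
    [0,0,-0.7,1,0,0,0],
    [0,0,-0.7,2,0,0,0],
    [0,0,-0.7,3,0,0,0],
    [0,0,-0.7,3.8,0,0,0],
    [0,0,-0.7,4.4,0,0,0],
    [0,0,-0.7,4.7,0,0,0],
    [0,0,-0.7,4.9,0,0,0],
    [0,0,-0.7,4.9,0,0,0]
  ]
}}

```text
time_s: 18.47
tool_pos: [0.5185, 0.0607, 0.0996]
tool_rot: [179.7, -0.0, 76.5]
force: [-13.4, -1.8, 28.7]
grip_width: 0.0003
```

>>> {"method": "jog_arm", "body": {
  "moves": [
    [0,0,0,-2,0,0,0],
    [0,0,0,-5,0,0,0],
    [0,0,0,-8,0,0,0],
    [0,0,0,-11,0,0,0],
    [0,0,0,-11,0,0,0]
  ]
}}

```text
time_s: 18.88
tool_pos: [0.5217, 0.0612, 0.2155]
tool_rot: [179.2, -0.2, 76.5]
force: [0.6, -0.2, -0.8]
grip_width: 0.0004
```

```bash
python3 - <<'E'
from h import *
cv2.imwrite("pics/s16.png",viewer.read_camera("scene")[...,::-1])
crop("pics/s16.png","pics/s16c.png",230,180,420,330,4)
cv2.imwrite("pics/w16.png",viewer.read_camera("wrist")[...,::-1])
show((90,-95,200),(90,-95,130))
E
```

```text
18.9833 [0.519  0.0608 0.2103] [ 1.796e+02 -1.000e-01  7.650e+01] 0.0002 [-0.  -0.5 -0.3]
(90, -95, 200) [-9.51, 11.58, 1.09, 0.01, -0.0, -0.0]
(90, -95, 130) [-9.52, 11.53, 8.09, 0.01, -0.0, -0.0]
```

View pics/s16c.png

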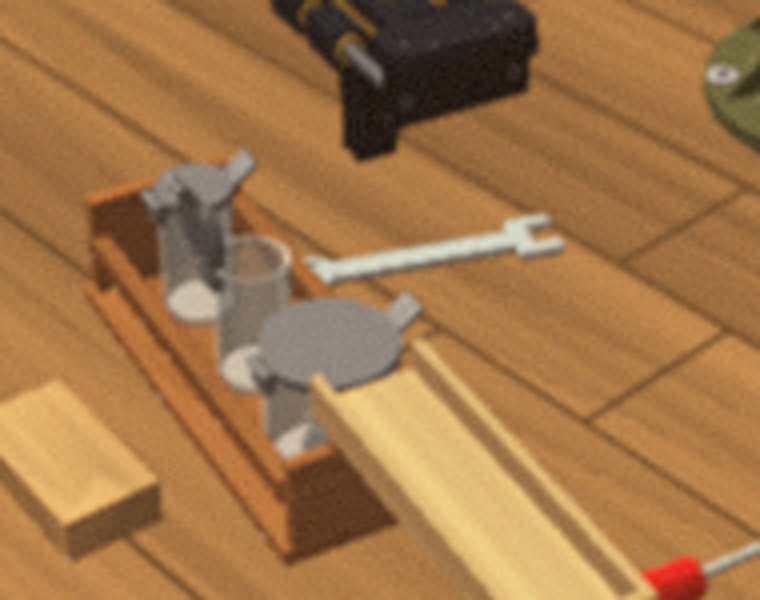

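View pics/w16.png

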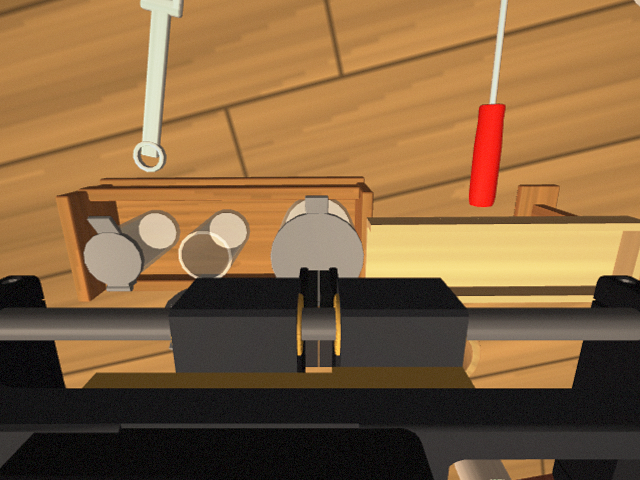

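>>> {"method": "jog_arm", "body": {
  "moves": [
    [0,-2.5,3,0,0,0,0],
    [0,-5,6,0,0,0,0],
    [0,-7.5,9,0,0,0,0],
    [0,-9.5,12,0,0,0,0],
    [0,-9.5,12,0,0,0,0],
    [0,-9.5,12,3,0,0,0],
    [0,-9.5,12,6,0,0,0],
    [0,-9.5,12,8,0,0,0],
    [0,-9.5,12,8,0,0,0]
  ]
}}

```text
time_s: 19.73
tool_pos: [0.6091, -0.0593, 0.1234]
tool_rot: [-179.6, 0.1, 76.4]
force: [-0.8, -0.3, -0.7]
grip_width: 0.0006
```

```bash
python3 - <<'E'
from h import *
cv2.imwrite("pics/s17.png",viewer.read_camera("scene")[...,::-1])
crop("pics/s17.png","pics/s17c.png",230,180,420,330,4)
show((-20,-95,130),(-12,-95,101))
E
```

```text
19.7833 [ 0.6108 -0.0594  0.1265] [-1.799e+02  1.000e-01  7.650e+01] 0.0003 [-0.2 -0.4  0.1]
(-20, -95, 130) [0.02, -11.16, -0.33, -0.0, 0.0, -0.0]
(-12, -95, 101) [0.02, -10.35, 2.57, -0.0, 0.0, -0.0]
```

View pics/s17c.png

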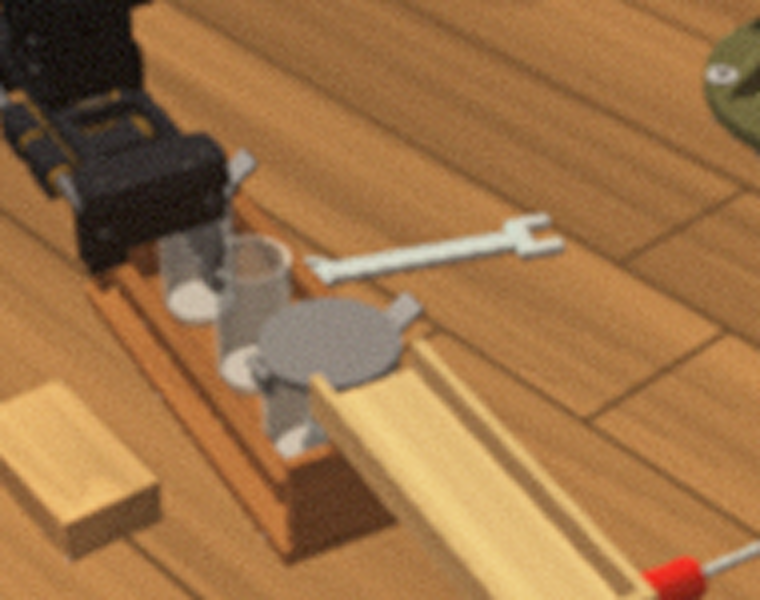

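>>> {"method": "jog_arm", "body": {
  "moves": [
    [0,0,-2,-0.4,0,0,0],
    [0,0,-3.5,-0.4,0,0,0],
    [0,0,-5,-0.4,0,0,0],
    [0,0,-6.5,-0.4,0,0,0],
    [0,0,-8,-0.3,0,0,0],
    [0,0,-9,0,0,0,0],
    [0,0,-10,0,0,0,0],
    [0,0,-10.5,0,0,0,0],
    [0,0,-10.5,0,0,0,0]
  ]
}}

```text
time_s: 20.53
tool_pos: [0.5086, -0.0346, 0.1277]
tool_rot: [-179.9, 0.0, 76.5]
force: [0.5, 0.6, 0.4]
grip_width: 0.0007
```

```bash
python3 - <<'E'
from h import *
cv2.imwrite("pics/s18.png",viewer.read_camera("scene")[...,::-1])
crop("pics/s18.png","pics/s18c.png",230,180,420,330,4)
show((-14,-95,101),(-14,-95,98))
E
```

```text
20.5833 [ 0.5089 -0.0346  0.1275] [-179.9    0.    76.5] 0.0006 [-0.3 -1.   0.6]
(-14, -95, 101) [-0.0, -0.06, 2.65, -0.0, 0.0, -0.0]
(-14, -95, 98) [-0.0, -0.06, 2.95, -0.0, 0.0, -0.0]
```

View pics/s18c.png

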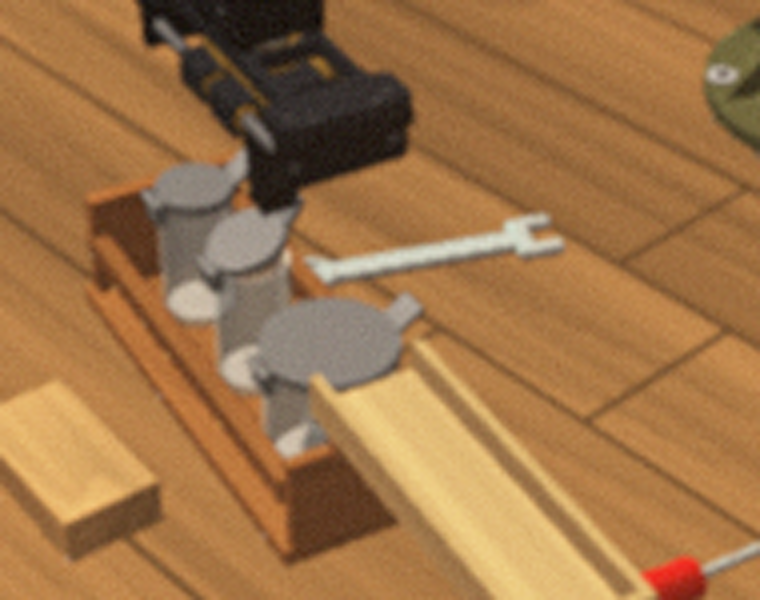

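>>> {"method": "jog_arm", "body": {
  "moves": [
    [0,0,0,0.8,0,0,0],
    [0,0,0,1.6,0,0,0],
    [0,0,0,2.2,0,0,0],
    [0,0,0,2.7,0,0,0],
    [0,0,0,3,0,0,0],
    [0,0,0,3.2,0,0,0],
    [0,0,0,3.2,0,0,0]
  ]
}}

```text
time_s: 21.17
tool_pos: [0.5086, -0.0345, 0.0999]
tool_rot: [-179.8, -0.0, 76.4]
force: [-13.7, 1.1, 35.5]
grip_width: 0.0003
```

>>> {"method": "jog_arm", "body": {
  "moves": [
    [0,0,0,-1.5,0,0,0],
    [0,0,0,-4,0,0,0],
    [0,0,-2,-8,0,0,0],
    [0,0,-5,-12,0,0,0],
    [0,0,-8,-15,0,0,0],
    [0,0,-8,-15,0,0,0],
    [0,0,-8,-15,0,0,0]
  ]
}}

```text
time_s: 21.75
tool_pos: [0.4316, -0.0154, 0.2525]
tool_rot: [180.0, -0.1, 76.5]
force: [0.1, -1.0, -0.4]
grip_width: 0.0006
```

```bash
python3 - <<'E'
from h import *
cv2.imwrite("pics/s19.png",viewer.read_camera("scene")[...,::-1])
crop("pics/s19.png","pics/s19c.png",230,180,420,330,4)
cv2.imwrite("pics/w19.png",viewer.read_camera("wrist")[...,::-1])
show()
E
```

```text
21.85 [ 0.4315 -0.0161  0.2491] [-179.8    0.    76.4] 0.0002 [-0.1  0.4 -0.4]
```

View pics/s19c.png

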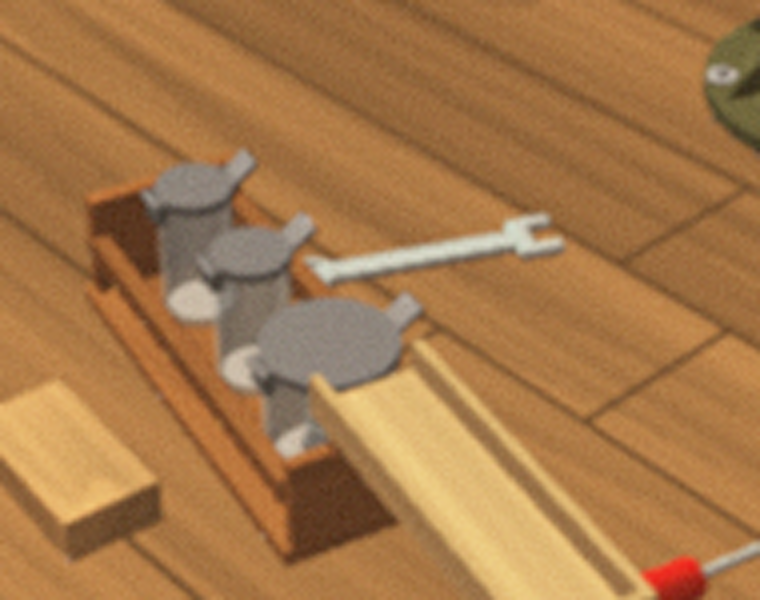

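View pics/w19.png

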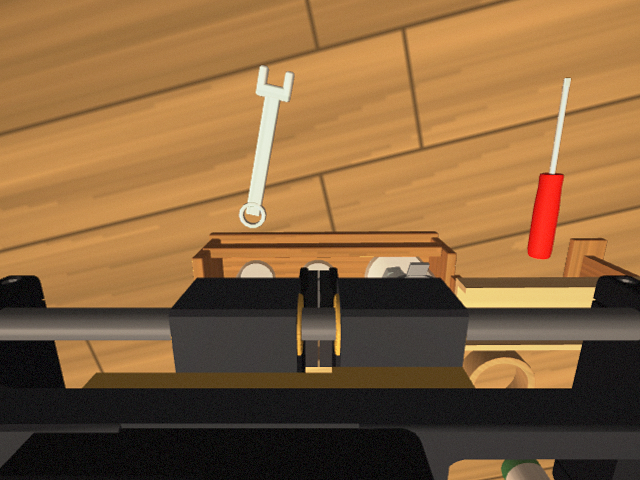

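```bash
python3 - <<'E'
from h import *
print(env.sign_off())
E
```

```text
the job is handed in; nothing more can be done
None
```

The job is done and handed in at about 22 s. I lifted the wide tube's cap by its tab and pushed it open, and moved the three nuts one at a time from the trough into the tube. Then I pressed that cap and the open slim tube's cap shut.

- **Nuts:** the last wrist view before closing showed all three nuts in the wide tube, well below the rim, and the trough empty.
- **Caps:** both pressed caps stopped the closed fingertips at about 100 mm above the table with 29–36 N pushing back. A fully shut cap's top is at 101 mm. The final scene picture shows all three caps flat.
- **Other things:** nothing on the bench had visibly moved in the views I took, and the arm stood clear with no contact force. I judged this by eye and did not measure each object.
- **Disagreements:** the first wrist view put the rack about 3 mm away from where the overhead and scene cameras did, so I used a position in between. My first plan, a forward-tilted finger under the tab, hit a joint limit at about 31° of tilt, so I gripped the tab from above instead. No check failed at the end.

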